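# Collect from the open outlet of the membrane cell

### The job

Get the test cell ready to collect a sample: stand the empty beaker upright on the grating, its mouth centred under the spout of the one outlet that is open (its valve lever lies in line with the pipe; on the closed ones it lies across). Only then turn the valve knob clockwise until its white line points at the one long mark on its scale. Keep the beaker upright all the time, leave the three levers as they are and do not disturb the bottle, the jar and the spanner.

Things in the scene. Friction and masses are not known exactly. Their poses are not given: they have to be found in the camera images.
- rig: Fixed press block in an orange drip tray 300 (x) x 360 (y) mm, rim 42 mm high. Black grating, flat top 35 mm above the bench. Origin: centre of the tray's underside; +x from the tray's open front to the press. Dark block: x -30 to +120 mm, y +-150 mm, top 165 mm above the bench; outlets on it, and a gauge (to 270 mm, x +100). Bare grating: x -145 to -30 mm.
- outlet_a: One of three alike fixed outlets in a row on the press block, 90 mm apart, in any order. Origin: foot of its brass valve on the block's top (165 mm above the bench, rig x = 0); axes parallel to the rig's. A 10 mm steel pipe runs forward (-x) 195 mm above the bench and bends down to the spout 85 mm in front of the valve.
- outlet_b: One of three alike fixed outlets in a row on the press block, 90 mm apart, in any order. Origin: foot of its brass valve on the block's top (165 mm above the bench, rig x = 0); axes parallel to the rig's. A 10 mm steel pipe runs forward (-x) 195 mm above the bench and bends down to the spout 85 mm in front of the valve.
- outlet_c: One of three alike fixed outlets in a row on the press block, 90 mm apart, in any order. Origin: foot of its brass valve on the block's top (165 mm above the bench, rig x = 0); axes parallel to the rig's. A 10 mm steel pipe runs forward (-x) 195 mm above the bench and bends down to the spout 85 mm in front of the valve.
- spout_a (a point): Lower end of the downward spout (11 mm diameter) of outlet_a: 85 mm in front (-x) of its valve and 175 mm above the bench, so 140 mm above the grating.
- spout_b (a point): Lower end of the downward spout (11 mm diameter) of outlet_b: 85 mm in front (-x) of its valve and 175 mm above the bench, so 140 mm above the grating.
- spout_c (a point): Lower end of the downward spout (11 mm diameter) of outlet_c: 85 mm in front (-x) of its valve and 175 mm above the bench, so 140 mm above the grating.
- lever_a (a joint): Angle of the flat blue-coated lever (62 x 16 mm, about 222 mm above the bench) on outlet_a's valve. Near 0: in line with the pipe, pointing to the spout: open. Near 1.57: across the pipe, pointing to the rig's +y: closed. One of the three is open. Stiff; must not be moved.
- lever_b (a joint): Angle of the flat blue-coated lever (62 x 16 mm, about 222 mm above the bench) on outlet_b's valve. Near 0: in line with the pipe, pointing to the spout: open. Near 1.57: across the pipe, pointing to the rig's +y: closed. One of the three is open. Stiff; must not be moved.
- lever_c (a joint): Angle of the flat blue-coated lever (62 x 16 mm, about 222 mm above the bench) on outlet_c's valve. Near 0: in line with the pipe, pointing to the spout: open. Near 1.57: across the pipe, pointing to the rig's +y: closed. One of the three is open. Stiff; must not be moved.
- lever_tip_a (a point): End of the lever of outlet_a, 60 mm from the valve's axis.
- lever_tip_b (a point): End of the lever of outlet_b, 60 mm from the valve's axis.
- lever_tip_c (a point): End of the lever of outlet_c, 60 mm from the valve's axis.
- beaker: Empty straight white plastic beaker, 56 mm outer diameter, 80 mm tall, wall 3 mm, no handle, 60 to 130 g; stands upright on the bench to the left or right of the tray. Origin: centre of its underside, z up.
- valve_box: Fixed white box 120 x 120 x 50 mm high on the other side of the tray from the beaker, the valve knob at the centre of its top. Origin: centre of its underside; front faces its -x. Black marks around the knob every 20 degrees, from the front clockwise seen from above (by +y) to 160. The fifth, at 80 degrees from the front, is the only long, broad one (20 mm; others 7).
- valve (a joint): Angle of the knob, growing clockwise seen from above; 0 when its white line points to the front (-x) of the valve box, 1.396 when it points at the long mark. Turns from 0 to 2.8, light friction of 0.03 N m, and stays where it is left.
- valve_grip (a point): On the knob's vertical axis, 87 mm above the bench, the height for the TCP in a grip from above. Knob: black disc 44 mm across, top at 64 mm, with an upright grip bar 42 mm long, 14 mm thick, top at 94 mm; a white line on the bar's pointing end. This point's x axis lies along the bar and turns with it; the white line is at its -x end.
- reagent_bottle: Bystander: closed bottle, 66 mm diameter, 170 mm tall, on the bench beyond and to the left of the tray. Origin: centre of the underside.
- sample_jar: Bystander: closed jar, 42 mm diameter, 50 mm tall, on the bench before the tray. Origin: centre of the underside.
- spanner: Bystander: steel spanner 180 mm long, 8 mm thick, lying on the bench before the tray. Origin: its middle, x along its length.

How it is judged:
By the outcome, as a careful person would: the job done as asked, in the order asked, and still so for the second after the job is handed in, with the robot touching nothing.
It also fails if it takes over 64 s, if anything falls off the work surface, if the arm or the gripper's body presses on something with over 40 N, if the wrist force passes 120 N, or if a joint passes its speed limit or range.

### The arm

A 6-joint arm with a two-finger parallel gripper is mounted at the origin on the work surface. World frame = base frame: x ahead of the robot, y to its left, z up, the work surface at z = 0. Lengths are in m, angles in rad, forces in N, time in s.
With the tool pointing down it reaches from about 0.35 to 0.775 m from the base axis. Payload 7.3 kg.
Tool frame: the origin (TCP) lies between the finger pads, 19 mm behind the fingertips; this is the grasp point; x points along the fingers, z is the direction in which the jaws open and shut, and the axes are right-handed (so a half turn about x gives the same grasp; the last joint's range is limited). The gripper opens to 92 mm and grips with 3 to 60 N. Pads are 19 mm wide; open, the fingers measure 130 mm over their backs; the gripper's body (75 mm by 190 mm) begins 47 mm behind the grasp point.
Start: joints at [-1.468, 0.342, 1.524, -0, 1.275, -0.146], TCP at [0.129, -0.509, 0.246] pointing down, gripper open.
Joint ranges: [-2.53, 2.53], [-0.77, 2.02], [0.04, 2.7], [-1, 4.14], [0.28, 2.66], [-3.11, 3.11]. Speed limits (rad/s): [2.57, 2.57, 3.14, 3.14, 3.14, 3.14].

### API

Orientations are given as [roll, pitch, yaw] about the fixed x, y, z axes, in that order (R = Rz(yaw) Ry(pitch) Rx(roll)).
In Python, from rig import robot gives the robot as it stands.
- The arm moves only by the tool play_rows, never from a script. Its argument "commands" is a list of rows, each an object with "translation": the shift along the tool's x, y, z normalised to -1 to 1, where 1 is 50 cm, a list of three; "delta_rot": the turn, a rotation vector about the tool's x, y, z normalised to -1 to 1, where 1 is 30 degrees, a list of three. In form: [{"translation": [tx, ty, tz], "delta_rot": [ax, ay, az]}, ...]. A call has exactly 8 rows; each row is the pose to reach, as a shift and turn from the pose commanded when the call began, along the tool's axes at that moment; what a row does not reach only later rows make up. A row lasts 1/12 s, in which the tool goes at most 41.7 mm and 7.16 degrees, less where a joint would pass 70% of its speed; a pose out of reach is approached as far as the arm can. A call with a number of a shift or a turn outside -1 to 1 is refused whole. A call with a gripper value outside its range is refused whole. "jaw" is the closure, from -1 (fully open) to 1 (shut), set as the call begins (left out, the last holds). The fingers move at their own pace and stop on an object; "newtons" is the grip in N (left out, the last holds). Time passes only in rows, so rows that repeat a pose let the fingers close, or fill a call up. It gives the time, the measured TCP pose, the force and the opening at its end, in the units of the state.
- robot.observe(): the state, without advancing time (a new reading comes with each control period).
- robot.snapshot(name): name is "scene" or "top"; returns (picture, depth): 480x640x3 uint8, red, green, blue; 480x640 float32, m along the optical axis (not along the pixel's ray), 0 where there is no reading.
- robot.get_calibration(name): a dict with "fx", "fy", "cx", "cy" (pixels), "k1" (the pictures are not rectified: a ray, as slopes to the right and down, at radius r is drawn at 1 + k1 r^2 times it, then the intrinsics apply), "pose" (4x4, takes a point from camera to world coordinates). Camera axes: x right, y down, z forward; pixel columns grow to the right and rows downward; lengths in m; the calibration is good to about 2 mm. A picture is of the moment at which its call begins. get_calibration takes no time and is no camera call.
- robot.hand_in(): hands the job in, once; it reports no verdict.
The state is a dict: "t": time; "joint_pos": joint angles; "joint_velocities": joint speeds; "joint_torque": joint torques, N m; "position": TCP position; "tcp_rot": TCP orientation; "contact_force": force on the tool from outside, world axes, zero at the start; "moment": the same for the moment, N m; "width": finger opening in m.
Only numpy, scipy, OpenCV 4.12 (cv2) and the standard library are available. Lean on these libraries where they do the work, as an engineer would, in place of code of your own. Each camera call takes 0.05 s, during which the arm holds its last target. There are 200 camera calls.

## Working session

There is one attempt and no reset: what is moved stays moved. The work goes in short steps, Python scripts to look and compute and a tool call to move; the robot and the scene stay as the last step left them, time stands still between calls to the robot, and variables do not carry over. Pictures are saved under pics/ and viewed, about 8 in all and at most 12, crops included, and the job is handed in when it is done.

Besides the shell and the picture viewer there is one more tool, called after "Request:" as name([rows], argument=value, ...), one row to a line, values as JSON. play_rows: Moves the arm, as the interface text tells. Its arguments: {"type":"object","properties":{"commands":{"type":"array","items":{"type":"object","properties":{"translation":{"type":"array","items":{"type":"number","minimum":-1,"maximum":1}},"delta_rot":{"type":"array","items":{"type":"number","minimum":-1,"maximum":1}}}}},"jaw":{"type":"number"},"newtons":{"type":"number"}},"required":["commands"]}

```bash
mkdir -p pics
cat > h.py <<'E'
from rig import robot
import numpy as np, cv2
def snap(n):
    p,d=robot.snapshot(n); np.savez('/tmp/%s.npz'%n,p=p,d=d); return p,d
def load(n):
    z=np.load('/tmp/%s.npz'%n); return z['p'],z['d']
def save(p,f,box=None,s=1):
    if box: p=p[box[1]:box[3],box[0]:box[2]]
    cv2.imwrite(f,cv2.resize(p[:,:,::-1],None,fx=s,fy=s,interpolation=cv2.INTER_CUBIC))
def ray(n,u,v):
    c=robot.get_calibration(n)
    K=np.array([[c['fx'],0,c['cx']],[0,c['fy'],c['cy']],[0,0,1.]])
    x=cv2.undistortPoints(np.array([[[u,v]]],float),K,np.array([c['k1'],0,0,0.]))[0,0]
    return np.array([x[0],x[1],1.]),np.array(c['pose'])
def atz(n,u,v,z):   # intersect with the plane z
    r,P=ray(n,u,v); w=P[:3,:3]@r; o=P[:3,3]
    return o+w*(z-o[2])/w[2]
def atd(n,u,v,d):
    r,P=ray(n,u,v); x=d[int(round(v)),int(round(u))]
    return P[:3,:3]@(r*x)+P[:3,3]
def proj(n,X):
    c=robot.get_calibration(n); P=np.linalg.inv(np.array(c['pose'])); p=P[:3,:3]@X+P[:3,3]
    s=p[:2]/p[2]; s=s*(1+c['k1']*(s@s)); return np.array([c['fx']*s[0]+c['cx'],c['fy']*s[1]+c['cy']])
E
python3 - <<'E'
from h import *
for n in('top','scene'):
    p,d=snap(n); save(p,'pics/%s0.png'%n); print(n,robot.get_calibration(n))
print(robot.observe())
E
```

```text
top {'fx': 599.9107419249767, 'fy': 599.9107419249767, 'cx': 310.1435447962704, 'cy': 243.76909715494818, 'k1': -0.03378444990782076, 'pose': array([[ 0.01199628, -0.99837039,  0.05579113,  0.49077226],
       [-0.99986649, -0.01135776,  0.01174792, -0.00647154],
       [-0.01109511, -0.05592461, -0.99837335,  1.32272792],
       [ 0.        ,  0.        ,  0.        ,  1.        ]])}
scene {'fx': 618.9043254885428, 'fy': 618.9043254885428, 'cx': 313.5648207602449, 'cy': 241.349718838975, 'k1': -0.019877545928586888, 'pose': array([[-0.05164077,  0.82373617, -0.56461664,  1.29092335],
       [ 0.99866354,  0.04377758, -0.02747098,  0.03652283],
       [ 0.00208871, -0.56528068, -0.82489599,  1.22468951],
       [ 0.        ,  0.        ,  0.        ,  1.        ]])}
{'t': 0.1, 'joint_pos': array([-1.46800462e+00,  3.42690211e-01,  1.52486730e+00, -8.32261969e-06,
        1.27540866e+00, -1.46006198e-01]), 'joint_velocities': array([-0.00065935, -0.00196397, -0.00413802, -0.00057098,  0.00147535,
       -0.00088766]), 'joint_torque': array([ 3.44910295e-03, -4.32002842e+01, -2.44696462e+01,  7.19509763e-02,
        5.26475371e-02, -5.97104872e-05]), 'position': array([ 0.12925887, -0.50851353,  0.24491407]), 'tcp_rot': array([3.00138088, 1.56942279, 1.67938489]), 'contact_force': array([-0.32561169,  0.00502871, -0.03459322]), 'moment': array([ 0.04355182,  0.01119861, -0.02184687]), 'width': 0.0916127874000769}
```

View pics/top0.png

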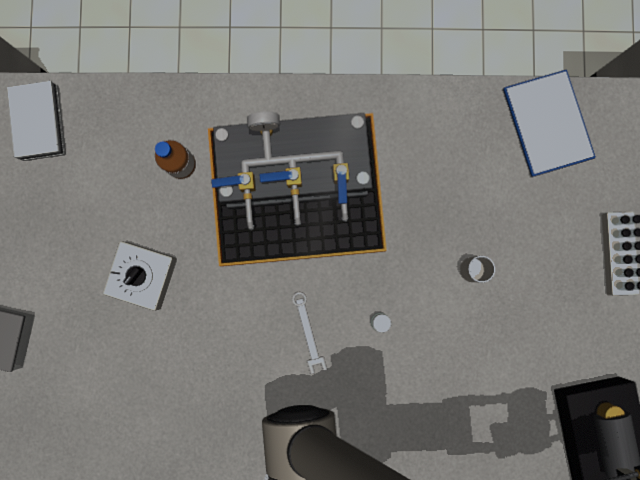

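View pics/scene0.png

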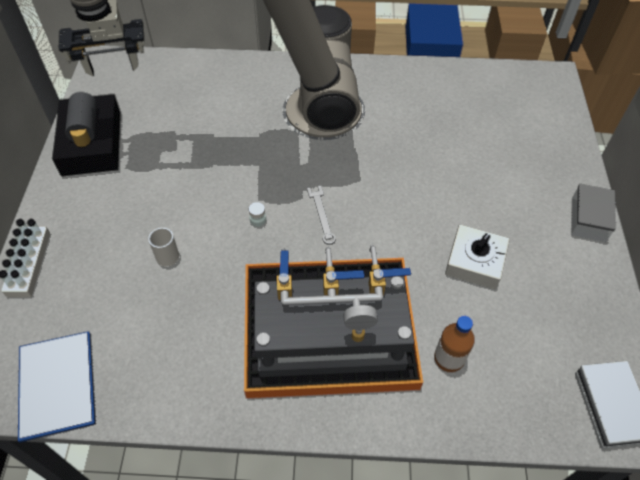

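The top view shows the open outlet is the right-hand one, with its lever in line at about (342,188) and its spout at about (345,218). The beaker is at (480,268) and the valve box at (138,275). Next I'll enlarge these.

Run:
```python
from h import *
p,d=load('top')
a=cv2.resize(p[100:275,200:400],None,fx=4,fy=4,interpolation=cv2.INTER_CUBIC)[:600]
save(p,'pics/c1.png',(200,130,400,275),4)
b=np.hstack([p[235:315,95:185],p[235:315,440:530]])
save(b,'pics/c2.png',None,4.4)
for u,v in[(480,257),(480,260),(345,217),(370,115)]: print(u,v,atd('top',u,v,d))
# beaker rim by height
H,W=d.shape; 
pts=np.array([[u,v,*atd('top',u,v,d)] for v in range(245,292) for u in range(450,505) if d[v,u]>0])
m=pts[:,4]>.07
print(m.sum(),cv2.minEnclosingCircle(pts[m][:,2:4].astype(np.float32)), pts[m].mean(0), pts[m][:,4].max())
```

```text
480 257 [ 0.53760095 -0.35011278  0.05761862]
480 260 [ 0.5326692  -0.36193486  0.01401495]
345 217 [ 0.60519684 -0.05839321  0.19425901]
370 115 [ 0.84353136 -0.11782126  0.04065371]
175 ((0.512427568435669, -0.3466055989265442), 0.02904883772134781) [ 4.80965714e+02  2.68880000e+02  5.12229778e-01 -3.46323539e-01
  7.86696523e-02] 0.0875962294460233
```

View pics/c1.png

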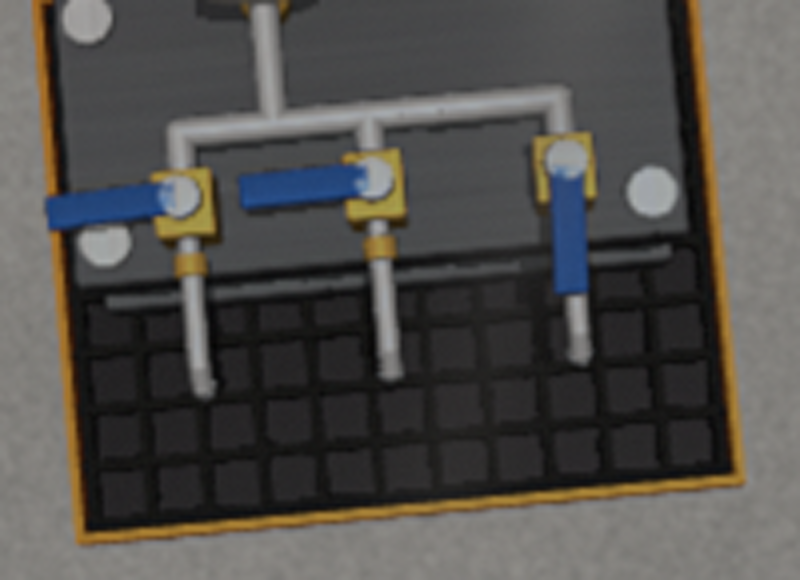

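View pics/c2.png

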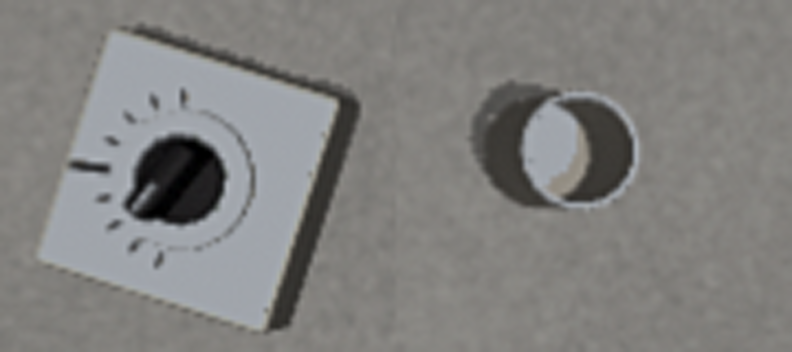

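Run:
```python
from h import *
p,d=load('top')
C=lambda x,y:(200+x/4,130+y/4)
print('pivots z.226'); L=[atz('top',*C(*q),.226) for q in((180,196),(374,178),(566,158))]
for q in L: print(q)
v=L[0]-L[2]; ya=np.arctan2(v[1],v[0])-np.pi/2; print('sep',np.linalg.norm(v)/2,'yaw',ya)
f=[atz('top',*C(*q),.042) for q in((80,542),(742,482))]; print('front corners',f)
w=f[0]-f[1]; y2=np.arctan2(w[1],w[0])-np.pi/2; print(np.linalg.norm(w),y2)
for yaw in(ya,y2):
    fx=np.array([np.cos(yaw),np.sin(yaw)]); o=(f[0]+f[1])[:2]/2+.15*fx
    print('rig',o,'spout from pivot',L[2][:2]-.085*fx,'from rig',o-.085*fx-.09*np.array([-fx[1],fx[0]]))
print('elbow end z.195',[atz('top',*C(*q),.195) for q in((205,392),(391,376),(581,358))])
B=lambda x,y:(95+x/4.4,235+y/4.4)
c=[atz('top',*B(*q),.05)[:2] for q in((115,28),(340,98),(268,332),(38,258))]; bc=np.mean(c,0); print('box',bc,c)
print('long mark',atz('top',*B(90,166),.05)[:2]-bc)
print('bar whiteend',atz('top',*B(145,200),.094),'disc c',atz('top',*B(180,178),.064))
P=np.array([atd('top',u,v,d) for v in range(262,290) for u in range(120,152) if d[v,u]>0])
m=P[:,2]>.082; q=P[m][:,:2]; u,s,vt=np.linalg.svd(q-q.mean(0)); print('bar',m.sum(),q.mean(0),vt[0],s,np.degrees(np.arctan2(vt[0][1],vt[0][0])))
print('jar',atd('top',381,321,d),'spanner',atz('top',299,298,.008),atz('top',317,368,.008),'bottle',atd('top',163,149,d))
```

```text
pivots z.226
[0.67043331 0.12812414 0.226     ]
[0.67966895 0.03866803 0.226     ]
[ 0.68987247 -0.049741    0.226     ]
sep 0.08946212583392514 yaw 0.10885949440397402
front corners [array([0.51358956, 0.20088409, 0.042     ]), array([ 0.54977926, -0.15247208,  0.042     ])]
0.3552045517173376 0.10206118946526077
rig [0.68079651 0.0405027 ] spout from pivot [ 0.60537561 -0.05897579] from rig [ 0.60607767 -0.05819935]
rig [0.68090385 0.03948862] spout from pivot [ 0.60531478 -0.05840115] from rig [ 0.60551574 -0.05870319]
elbow end z.195 [array([0.58234951, 0.11836991, 0.195     ]), array([0.59088408, 0.03063205, 0.195     ]), array([ 0.60039159, -0.05887112,  0.195     ])]
box [0.48972942 0.37425064] [array([0.56244889, 0.41307603]), array([0.52972424, 0.30204285]), array([0.41635139, 0.33431739]), array([0.45039317, 0.4475663 ])]
long mark [0.00552694 0.04911915]
bar whiteend [0.4795538  0.38204812 0.094     ] disc c [0.49002714 0.37489594 0.064     ]Traceback (most recent call last):
  File "<stdin>", line 17, in <module>
  File "h.py", line 19, in atd
    r,P=ray(n,u,v); x=d[int(round(v)),int(round(u))]
        ~~~^^^^^^^
  File "h.py", line 11, in ray
    c=robot.get_calibration(n)
ValueError: time passes only in moves, steps and waits
```

Request:
play_rows([
  {"translation": [-0.1,0,0],"delta_rot": [0,0.25,0]},
  {"translation": [-0.1,0,0],"delta_rot": [0,0.5,0]},
  {"translation": [-0.1,0,0],"delta_rot": [0,0.5,0]},
  {"translation": [-0.1,0,0],"delta_rot": [0,0.5,0]},
  {"translation": [-0.1,0,0],"delta_rot": [0,0.5,0]},
  {"translation": [-0.1,0,0],"delta_rot": [0,0.5,0]},
  {"translation": [-0.1,0,0],"delta_rot": [0,0.5,0]},
  {"translation": [-0.1,0,0],"delta_rot": [0,0.5,0]},
], jaw=-1)

```text
t: 0.77
position: [0.1292, -0.5083, 0.2956]
tcp_rot: [3.141, 1.31, 1.819]
contact_force: [0.5, -0.2, 0.2]
width: 0.0921
```

Run:
```python
from h import *
from scipy.spatial.transform import Rotation as R
s=robot.observe(); print(s); print(R.from_euler('xyz',s['tcp_rot']).as_matrix())
```

```text
{'t': 0.7667, 'joint_pos': array([-1.44922233,  0.4617356 ,  1.22853573, -0.03304871,  1.71052566,
       -0.12753887]), 'joint_velocities': array([-0.00020539,  0.00275154, -0.00923773, -0.00057958,  0.00599885,
        0.00056287]), 'joint_torque': array([-7.84947333e-03, -4.92496526e+01, -2.46834111e+01, -7.33689498e-02,
        1.21224426e+00, -2.17413960e-02]), 'position': array([ 0.1291998 , -0.50825792,  0.29555504]), 'tcp_rot': array([3.14139583, 1.30950555, 1.81937482]), 'contact_force': array([ 0.53776711, -0.20125651,  0.16043524]), 'moment': array([-0.13944731, -0.0385892 ,  0.0034471 ]), 'width': 0.09210871897181513}
[[-6.35554408e-02  9.69216330e-01  2.37866373e-01]
 [ 2.50387546e-01  2.46210688e-01 -9.36315318e-01]
 [-9.66057339e-01  5.08447488e-05 -2.58327727e-01]]
```

```bash
cat >> h.py <<'E'
from scipy.spatial.transform import Rotation as R
def orient(az,th,sgn):  # tool x at azimuth az, th below horizontal, jaw z tangential*sgn
    x=np.array([np.cos(th)*np.cos(az),np.cos(th)*np.sin(az),-np.sin(th)])
    z=sgn*np.array([-np.sin(az),np.cos(az),0]); return np.c_[x,np.cross(z,x),z]
def go(pos,M,s=None):
    s=s or robot.observe(); A=R.from_euler('xyz',s['tcp_rot']).as_matrix()
    t=A.T@(np.array(pos)-s['position'])/.5; r=np.degrees(R.from_matrix(A.T@M).as_rotvec())/30
    print('trans',t.round(4),'rot',r.round(3))
E
python3 - <<'E'
from h import *
p,d=load('top')
P=np.array([atd('top',u,v,d) for v in range(262,290) for u in range(120,152) if d[v,u]>0])
m=P[:,2]>.082; q=P[m][:,:2]; u,s,vt=np.linalg.svd(q-q.mean(0),full_matrices=False); print('bar',m.sum(),q.mean(0),vt[0],s,np.degrees(np.arctan2(vt[0][1],vt[0][0])))
print('jar',atd('top',381,321,d),'spanner',atz('top',299,298,.008),atz('top',317,368,.008),'bottle',atd('top',163,149,d))
az=np.arctan2(-.3465,.5125); print(np.degrees(az))
for sg in(1,-1): go([.40,-.27,.25],orient(az,np.radians(40),sg))
E
```

```text
bar 164 [0.49054899 0.37533934] [-0.79314821  0.60902867] [0.15549198 0.05576431] 142.48069737066947
jar [ 0.40034351 -0.14307315  0.04839979] spanner [0.44528637 0.03192502 0.008     ] [ 0.29407923 -0.00914211  0.008     ] bottle [0.73700142 0.29633971 0.17125452]
-34.06252979907375
trans [ 0.1729  0.6422 -0.2938] rot [-4.007 -2.164 -1.403]
trans [ 0.1729  0.6422 -0.2938] rot [ 1.302 -1.145  1.766]
```

Request:
play_rows([
  {"translation": [0.0,0.06,-0.03],"delta_rot": [0.1,-0.08,0.13]},
  {"translation": [0.0,0.12,-0.06],"delta_rot": [0.2,-0.17,0.26]},
  {"translation": [0.0,0.18,-0.09],"delta_rot": [0.3,-0.26,0.4]},
  {"translation": [0.03,0.24,-0.12],"delta_rot": [0.4,-0.35,0.54]},
  {"translation": [0.05,0.3,-0.15],"delta_rot": [0.5,-0.44,0.68]},
  {"translation": [0.07,0.35,-0.17],"delta_rot": [0.6,-0.53,0.81]},
  {"translation": [0.09,0.38,-0.19],"delta_rot": [0.65,-0.57,0.88]},
  {"translation": [0.09,0.38,-0.19],"delta_rot": [0.65,-0.57,0.88]},
])

```text
t: 1.43
position: [0.2883, -0.3567, 0.2753]
tcp_rot: [1.673, 1.16, -0.051]
contact_force: [0.9, 0.6, -0.2]
width: 0.0921
```

Run:
```python
from h import *
print(robot.observe()['joint_pos'],robot.observe()['position'])
go([.40,-.27,.22],orient(np.radians(-34),np.radians(40),-1))
```

```text
[-1.31958727  0.08476556  1.8471325   0.43773388  1.120594    0.2291005 ] [ 0.28833213 -0.35667708  0.27534065]
trans [ 0.1871  0.1325 -0.1991] rot [ 0.647 -0.579  0.887]
```

Request:
play_rows([
  {"translation": [0.02,0.02,-0.03],"delta_rot": [0.1,-0.08,0.13]},
  {"translation": [0.05,0.04,-0.06],"delta_rot": [0.2,-0.17,0.26]},
  {"translation": [0.08,0.06,-0.09],"delta_rot": [0.3,-0.26,0.4]},
  {"translation": [0.11,0.08,-0.12],"delta_rot": [0.4,-0.35,0.54]},
  {"translation": [0.14,0.1,-0.15],"delta_rot": [0.5,-0.44,0.68]},
  {"translation": [0.17,0.12,-0.18],"delta_rot": [0.6,-0.53,0.81]},
  {"translation": [0.187,0.1325,-0.199],"delta_rot": [0.647,-0.579,0.887]},
  {"translation": [0.187,0.1325,-0.199],"delta_rot": [0.647,-0.579,0.887]},
])

```text
t: 2.1
position: [0.3997, -0.2862, 0.2366]
tcp_rot: [1.572, 0.704, -0.522]
contact_force: [0.8, -0.5, 0.9]
width: 0.0916
```

Run:
```python
from h import *
s=robot.observe(); print(s['joint_pos'],s['position'])
O=orient(np.radians(-34),np.radians(40),-1); g=np.array([.5125,-.3465,.052])
go([.40,-.27,.22],O); go(g-.11*O[:,0],O)
```

```text
[-0.99904816  0.03056423  2.31454208  1.60207956  0.35816277 -0.35505254] [ 0.39972212 -0.2862412   0.23655675]
trans [ 0.0095 -0.0354 -0.0284] rot [ 0.086 -0.105  0.011]
trans [ 0.2141 -0.117  -0.0198] rot [ 0.086 -0.105  0.011]
```

```bash
cat > kin.py <<'E'
from h import *
from scipy.optimize import least_squares
S=[([-1.46800462,.342690211,1.5248673,0,1.27540866,-.146006198],[.12925887,-.50851353,.24491407],[3.00138088,1.56942279,1.67938489]),
([-1.44922233,.4617356,1.22853573,-.03304871,1.71052566,-.12753887],[.1291998,-.50825792,.29555504],[3.14139583,1.30950555,1.81937482]),
([-1.31958727,.08476556,1.8471325,.43773388,1.120594,.2291005],[.28833213,-.35667708,.27534065],[1.673,1.16,-.051]),
([-.99904816,.03056423,2.31454208,1.60207956,.35816277,-.35505254],[.39972212,-.2862412,.23655675],[1.572,.704,-.522])]
Ry=lambda a:R.from_euler('y',a).as_matrix()
Rz=lambda a:R.from_euler('z',a).as_matrix()
def fk(p,q,E=np.eye(3)):
    a1,d1,L1,L2,a3,L,o,ox=p[:8]
    A=Rz(q[0]); T=np.array([a1,o,d1])*1.; 
    M1=Ry(q[1]); T=T+M1@[0,0,L1]; M2=M1@Ry(q[2]); T=T+M2@[a3,0,L2]
    M=M2@Rz(p[8]*q[3])@Ry(q[4]); T=T+M@[ox,p[10],L]
    return A@T, A@M@Rz(p[9]*q[5])@E
def fit():
    best=None
    for s4 in(1,-1):
        for s6 in(1,-1):
            Es=[fk(np.r_[np.zeros(8),s4,s6,0],q)[1].T@R.from_euler('xyz',r).as_matrix() for q,_,r in S]
            E=R.from_matrix(np.array(Es)).mean().as_matrix(); er=max(np.linalg.norm(e-E) for e in Es)
            f=lambda p:np.concatenate([fk(np.r_[p[:8],s4,s6,p[8]],q)[0]-x for q,x,_ in S]+[.003*(p-[0,.3,.4,.4,0,.25,0,0,0])])
            z=least_squares(f,[0,.3,.4,.4,0,.25,0,0,0]); k=(er,z.cost,np.r_[z.x[:8],s4,s6,z.x[8]],E)
            if best is None or k[0]<best[0]: best=k
    return best
if __name__=='__main__':
    b=fit(); print(b[0],b[1]); print(b[2].round(4)); print(b[3].round(3)); print([ (fk(b[2],q)[0]-x).round(4) for q,x,_ in S])
E
python3 kin.py
```

```text
0.0003832158580310488 1.2624991421344573e-07
[0.     0.223  0.5061 0.3796 0.0465 0.2993 0.0764 0.     1.     1.
 0.    ]
[[-0. -0. -1.]
 [-0.  1. -0.]
 [ 1.  0. -0.]]
[array([ 0.,  0., -0.]), array([-0.,  0.,  0.]), array([ 0., -0., -0.]), array([-0.,  0.,  0.])]
```

```bash
cat >> kin.py <<'E'
lo=np.array([-2.53,-.77,.04,-1,.28,-3.11]); hi=np.array([2.53,2.02,2.7,4.14,2.66,3.11])
_b=fit()
def ik(pos,M,q0s):
    out=None
    for q0 in q0s:
        def f(q):
            x,A=fk(_b[2],q,_b[3]); return np.r_[(x-pos)*5,(R.from_matrix(A.T@M)).as_rotvec()]
        z=least_squares(f,np.clip(q0,lo+.01,hi-.01),bounds=(lo,hi))
        if z.cost<1e-7:
            mg=np.min(np.minimum(z.x-lo,hi-z.x)[1:])
            if out is None or mg>out[0]: out=(mg,z.x)
    return out
E
python3 - <<'E'
from kin import *
seeds=[[-.8,.3,2,.2,.5,0],[-.8,.3,2,1.6,.6,-.4],[-.8,.3,2,3,.5,-2.5],[-.3,.6,1.6,0,.5,.1]]
places={'pick':[.5125,-.3465,.052],'place':[.6055,-.0587,.087]}
for n,p in places.items():
    for th in(25,35,45,55):
        for az in((-60,-45,-34,-20) if n=='pick' else(-45,-30,-15,0,15,30,60)):
            for sg in(-1,):
                O=orient(np.radians(az),np.radians(th),sg); p=np.array(p)
                r=[ik(p-b*O[:,0],O,seeds) for b in(0,.1)]
                print(n,th,az,*[(round(x[0],2),x[1].round(2)) if x else None for x in r])
E
```

```text
pick 25 -60 (np.float64(0.39), array([-0.48,  0.84,  2.16,  3.75,  1.01, -1.66])) (np.float64(0.25), array([-0.33,  0.72,  2.32,  3.89,  1.06, -1.64]))
pick 25 -45 (np.float64(0.44), array([-0.67,  0.84,  2.26,  3.26,  1.09, -1.58])) (np.float64(0.21), array([-0.62,  0.75,  2.49,  3.3 ,  1.23, -1.55]))
pick 25 -34 (np.float64(0.42), array([-0.82,  0.85,  2.28,  2.92,  1.12, -1.57])) (np.float64(0.17), array([-0.9 ,  0.76,  2.53,  2.85,  1.28, -1.62]))
pick 25 -20 (np.float64(0.46), array([-0.99,  0.84,  2.24,  2.48,  1.09, -1.53])) (np.float64(0.24), array([-1.19,  0.74,  2.46,  2.32,  1.18, -1.62]))
pick 35 -60 (np.float64(0.31), array([-0.52,  0.73,  2.11,  3.83,  0.71, -1.8 ])) (np.float64(0.14), array([-0.4 ,  0.55,  2.25,  4.  ,  0.71, -1.88]))
pick 35 -45 (np.float64(0.46), array([-0.67,  0.72,  2.2 ,  3.28,  0.74, -1.61])) (np.float64(0.31), array([-0.64,  0.52,  2.39,  3.32,  0.73, -1.62]))
pick 35 -34 (np.float64(0.48), array([-0.8 ,  0.72,  2.22,  2.89,  0.76, -1.51])) (np.float64(0.28), array([-0.86,  0.52,  2.42,  2.82,  0.77, -1.5 ]))
pick 35 -20 (np.float64(0.49), array
[... 3650 characters left out ...]
rray([ 0.06,  0.38,  1.89, -0.84,  0.61,  3.06]))
place 55 -30 None (np.float64(0.1), array([-0.05,  0.31,  2.  , -0.79,  0.38,  2.72]))
place 55 -15 None None
place 55 0 None (np.float64(0.02), array([-0.36,  0.27,  2.07,  0.75,  0.3 ,  0.55]))
place 55 15 (np.float64(0.11), array([-0.4 ,  0.52,  1.97,  1.2 ,  0.39, -0.17])) (np.float64(0.25), array([-0.49,  0.3 ,  2.02,  0.9 ,  0.53,  0.09]))
place 55 30 (np.float64(0.31), array([-0.47,  0.55,  1.89,  1.04,  0.59, -0.28])) (np.float64(0.47), array([-0.58,  0.36,  1.92,  0.85,  0.75, -0.14]))
place 55 60 (np.float64(0.7), array([-0.52,  0.65,  1.67,  0.77,  0.98, -0.49])) (np.float64(0.88), array([-0.62,  0.53,  1.62,  0.67,  1.16, -0.43]))
```

Run:
```python
from kin import *
s=robot.observe(); q=s['joint_pos']; T=np.radians
g=np.array([.5125,-.3465,.052]); pl=np.array([.6055,-.0587,.087])
O0=orient(0,T(35),-1); O1=orient(T(20),T(35),-1); Om=orient(T(10),T(35),-1)
W=[(g-.12*O0[:,0]+[0,0,.06],O0),(g-.1*O0[:,0],O0),(g,O0),(g+[0,0,.05],O0),([.53,-.2,.115],Om),(pl+[-.03,-.03,.025],O1),(pl+[0,0,.02],O1),(pl,O1),(pl-.12*O1[:,0],O1)]
for p,O in W:
    r=ik(np.array(p),O,[q]); print(np.round(p,3),r and r[0].round(2),r and r[1].round(2)); q=r[1] if r else q
go(*W[0]); go(*W[1])
```

```text
[ 0.414 -0.346  0.181] 0.57 [-1.32  0.4   2.13  1.37  0.94 -0.81]
[ 0.431 -0.346  0.109] 0.55 [-1.28  0.58  2.15  1.56  0.9  -1.06]
[ 0.512 -0.346  0.052] 0.56 [-1.09  0.74  2.04  1.78  0.84 -1.14]
[ 0.512 -0.346  0.102] 0.54 [-1.09  0.63  2.04  1.67  0.82 -0.98]
[ 0.53  -0.2    0.115] 0.51 [-0.9   0.55  2.19  1.76  0.82 -1.09]
[ 0.576 -0.089  0.112] 0.52 [-0.66  0.56  2.17  1.81  0.8  -1.08]
[ 0.606 -0.059  0.107] 0.47 [-0.55  0.59  2.13  1.91  0.75 -1.08]
[ 0.606 -0.059  0.087] 0.49 [-0.55  0.64  2.14  1.96  0.77 -1.15]
[ 0.513 -0.092  0.156] 0.42 [-0.79  0.4   2.28  1.65  0.84 -1.  ]
trans [ 0.137  -0.0298  0.0901] rot [-0.611  0.789  0.173]
trans [ 0.2512 -0.1204  0.0739] rot [-0.611  0.789  0.173]
```

Request:
play_rows([
  {"translation": [0.02,-0.005,0.015],"delta_rot": [-0.1,0.13,0.03]},
  {"translation": [0.05,-0.01,0.03],"delta_rot": [-0.2,0.26,0.06]},
  {"translation": [0.08,-0.015,0.05],"delta_rot": [-0.3,0.39,0.09]},
  {"translation": [0.11,-0.02,0.07],"delta_rot": [-0.4,0.52,0.12]},
  {"translation": [0.137,-0.03,0.09],"delta_rot": [-0.5,0.65,0.15]},
  {"translation": [0.137,-0.03,0.09],"delta_rot": [-0.611,0.789,0.173]},
  {"translation": [0.137,-0.03,0.09],"delta_rot": [-0.611,0.789,0.173]},
  {"translation": [0.137,-0.03,0.09],"delta_rot": [-0.611,0.789,0.173]},
])

```text
t: 2.77
position: [0.4134, -0.3477, 0.18]
tcp_rot: [1.573, 0.612, -0.002]
contact_force: [0.1, -0.0, -0.6]
width: 0.0917
```

Run:
```python
from h import *
s=robot.observe(); print(s['joint_pos'].round(2),s['position'])
g=np.array([.5125,-.3465,.052]); O0=orient(0,np.radians(35),-1)
go(g-.1*O0[:,0],O0); go(g,O0)
```

```text
[-1.32  0.4   2.13  1.37  0.94 -0.81] [ 0.41337969 -0.34773951  0.18002471]
trans [ 0.1094 -0.0959 -0.0023] rot [-0.007  0.003  0.003]
trans [ 0.3094 -0.0956 -0.0026] rot [-0.007  0.003  0.003]
```

Request:
play_rows([
  {"translation": [0.05,-0.05,-0.002],"delta_rot": [-0.007,0.003,0.003]},
  {"translation": [0.11,-0.096,-0.0024],"delta_rot": [-0.007,0.003,0.003]},
  {"translation": [0.15,-0.096,-0.0024],"delta_rot": [-0.007,0.003,0.003]},
  {"translation": [0.19,-0.096,-0.0024],"delta_rot": [-0.007,0.003,0.003]},
  {"translation": [0.23,-0.096,-0.0025],"delta_rot": [-0.007,0.003,0.003]},
  {"translation": [0.27,-0.096,-0.0026],"delta_rot": [-0.007,0.003,0.003]},
  {"translation": [0.3094,-0.0956,-0.0026],"delta_rot": [-0.007,0.003,0.003]},
  {"translation": [0.3094,-0.0956,-0.0026],"delta_rot": [-0.007,0.003,0.003]},
])

```text
t: 3.43
position: [0.5147, -0.3431, 0.0518]
tcp_rot: [1.571, 0.612, 0.005]
contact_force: [0.1, 0.6, 0.1]
width: 0.0915
```

Run:
```python
from h import *
g=np.array([.5125,-.3465,.052]); O0=orient(0,np.radians(35),-1)
go(g,O0)
p,d=snap('scene'); save(p,'pics/s1.png',(60,150,260,300),4)
```

```text
trans [-0.0039 -0.0021  0.0068] rot [ 0.005 -0.008  0.001]
```

View pics/s1.png

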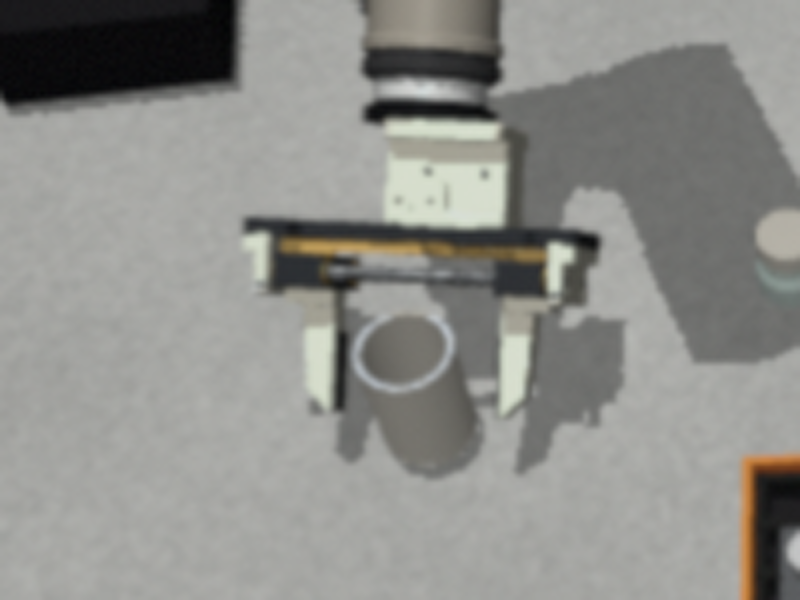

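Run:
```python
from kin import *
s=robot.observe(); print(fk(_b[2],s['joint_pos'],_b[3])[0],s['position'])
```

```text
Traceback (most recent call last):
NameError: name '_b' is not defined
```

Request:
play_rows([
  {"translation": [-0.002,0,0.006],"delta_rot": [0,0,0]},
  {"translation": [-0.002,0,0.006],"delta_rot": [0,0,0]},
  {"translation": [-0.002,0,0.006],"delta_rot": [0,0,0]},
  {"translation": [-0.002,0,0.006],"delta_rot": [0,0,0]},
  {"translation": [-0.002,0,0.006],"delta_rot": [0,0,0]},
  {"translation": [-0.002,0,0.006],"delta_rot": [0,0,0]},
  {"translation": [-0.002,0,0.006],"delta_rot": [0,0,0]},
  {"translation": [-0.002,0,0.006],"delta_rot": [0,0,0]},
], jaw=1, newtons=12)

```text
t: 4.15
position: [0.5121, -0.3482, 0.0531]
tcp_rot: [1.57, 0.61, 0.003]
contact_force: [-2.5, 0.2, 3.0]
width: 0.0552
```

Run:
```python
from kin import *
s=robot.observe(); print(fk(_b[2],s['joint_pos'],_b[3])[0],s['position'],s['width'],s['contact_force'])
go(s['position']+[0,0,.05],orient(0,np.radians(35),-1),s)
```

```text
Traceback (most recent call last):
NameError: name '_b' is not defined
```

Request:
play_rows([
  {"translation": [-0.011,0.016,0],"delta_rot": [0,0,0]},
  {"translation": [-0.023,0.033,0],"delta_rot": [0,0,0]},
  {"translation": [-0.034,0.049,0],"delta_rot": [0,0,0]},
  {"translation": [-0.046,0.066,0],"delta_rot": [0,0,0]},
  {"translation": [-0.0574,0.0819,0],"delta_rot": [0,0,0]},
  {"translation": [-0.0574,0.0819,0],"delta_rot": [0,0,0]},
  {"translation": [-0.0574,0.0819,0],"delta_rot": [0,0,0]},
  {"translation": [-0.0574,0.0819,0],"delta_rot": [0,0,0]},
])

```text
t: 4.82
position: [0.5119, -0.3478, 0.1022]
tcp_rot: [1.571, 0.611, 0.004]
contact_force: [0.1, -0.4, -1.1]
width: 0.0553
```

```bash
sed -i 's/_b\b/BB/g' kin.py
python3 - <<'E'
from kin import *
s=robot.observe(); print(fk(BB[2],s['joint_pos'],BB[3])[0],s['position'],s['width'],s['contact_force'])
p,d=snap('top'); save(p,'pics/t2.png',(380,190,580,340),4)
go([.53,-.2,.112],orient(np.radians(10),np.radians(35),-1),s)
pts=np.array([atd('top',u,v,d) for v in range(225,310) for u in range(430,530) if d[v,u]>0])
m=(pts[:,2]>.11)&(pts[:,2]<.15)&(np.hypot(pts[:,0]-.5125,pts[:,1]+.3465)<.034)
print(m.sum(),pts[m].mean(0),cv2.minEnclosingCircle(pts[m][:,:2].astype(np.float32)),np.linalg.lstsq(np.c_[pts[m][:,:2]-pts[m][:,:2].mean(0),np.ones(m.sum())],pts[m][:,2],rcond=None)[0])
E
```

```text
[ 0.51188729 -0.34771673  0.10219938] [ 0.51191003 -0.34775341  0.10218012] 0.05528295338332515 [ 0.06415995 -0.42645187 -1.10314471]
trans [ 0.0193  0.0373 -0.2954] rot [-0.188  0.267  0.   ]Traceback (most recent call last):
  File "<stdin>", line 5, in <module>
  File "h.py", line 19, in atd
    r,P=ray(n,u,v); x=d[int(round(v)),int(round(u))]
        ~~~^^^^^^^
  File "h.py", line 11, in ray
    c=robot.get_calibration(n)
ValueError: time passes only in moves, steps and waits
```

View pics/t2.png

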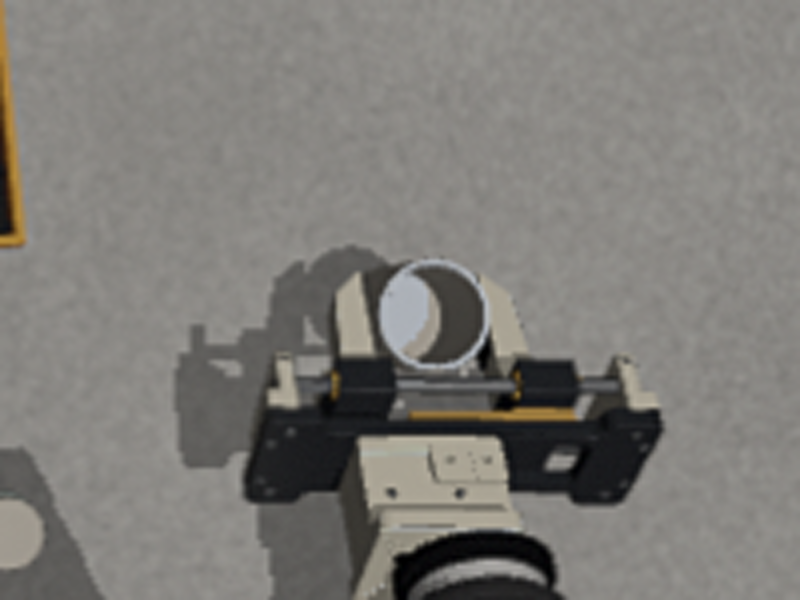

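Run:
```python
from h import *
print(atz('top',380+434/4,190+314/4,.129))
```

```text
[ 0.51227504 -0.34758962  0.129     ]
```

Request:
play_rows([
  {"translation": [0.0,0.01,-0.05],"delta_rot": [-0.03,0.04,0]},
  {"translation": [0.005,0.02,-0.1],"delta_rot": [-0.06,0.09,0]},
  {"translation": [0.01,0.025,-0.15],"delta_rot": [-0.09,0.135,0]},
  {"translation": [0.015,0.03,-0.2],"delta_rot": [-0.12,0.18,0]},
  {"translation": [0.018,0.035,-0.25],"delta_rot": [-0.16,0.225,0]},
  {"translation": [0.0193,0.0373,-0.2954],"delta_rot": [-0.188,0.267,0]},
  {"translation": [0.0193,0.0373,-0.2954],"delta_rot": [-0.188,0.267,0]},
  {"translation": [0.0193,0.0373,-0.2954],"delta_rot": [-0.188,0.267,0]},
])

```text
t: 5.53
position: [0.5301, -0.1992, 0.112]
tcp_rot: [1.572, 0.611, 0.176]
contact_force: [0.1, -0.2, -0.6]
width: 0.0551
```

Run:
```python
from h import *
s=robot.observe(); print(s['position'],s['tcp_rot'],s['width'])
O1=orient(np.radians(20),np.radians(35),-1)
go([.5755,-.0887,.105],O1,s); go([.6055,-.0587,.105],O1,s)
```

```text
[ 0.53008588 -0.19923272  0.11195681] [1.57154562 0.61126619 0.1759485 ] 0.05511257665037525
trans [ 0.1129  0.062  -0.2018] rot [-0.191  0.271  0.001]
trans [ 0.1699  0.1019 -0.2504] rot [-0.191  0.271  0.001]
```

Request:
play_rows([
  {"translation": [0.025,0.014,-0.045],"delta_rot": [-0.04,0.06,0]},
  {"translation": [0.05,0.028,-0.09],"delta_rot": [-0.08,0.12,0]},
  {"translation": [0.075,0.042,-0.135],"delta_rot": [-0.13,0.18,0]},
  {"translation": [0.1,0.055,-0.18],"delta_rot": [-0.17,0.24,0]},
  {"translation": [0.113,0.062,-0.202],"delta_rot": [-0.191,0.271,0.001]},
  {"translation": [0.14,0.081,-0.225],"delta_rot": [-0.191,0.271,0.001]},
  {"translation": [0.1699,0.1019,-0.2504],"delta_rot": [-0.191,0.271,0.001]},
  {"translation": [0.1699,0.1019,-0.2504],"delta_rot": [-0.191,0.271,0.001]},
])

```text
t: 6.2
position: [0.6077, -0.0585, 0.1057]
tcp_rot: [1.568, 0.609, 0.348]
contact_force: [-0.7, 1.1, -0.8]
width: 0.0554
```

Run:
```python
from h import *
s=robot.observe(); print(s['position'],s['tcp_rot'],s['width'],s['contact_force'])
O1=orient(np.radians(20),np.radians(35),-1)
go([.6055,-.0587,.088],O1,s)
p,d=snap('top'); save(p,'pics/t3.png',(290,140,440,250),5)
```

```text
[ 0.60766013 -0.05854662  0.10568426] [1.56842905 0.60851241 0.34841617] 0.05537696410503186 [-0.65408299  1.08782705 -0.83250231]
trans [ 0.0168 -0.0314 -0.0013] rot [ 0.004  0.001 -0.004]
```

View pics/t3.png

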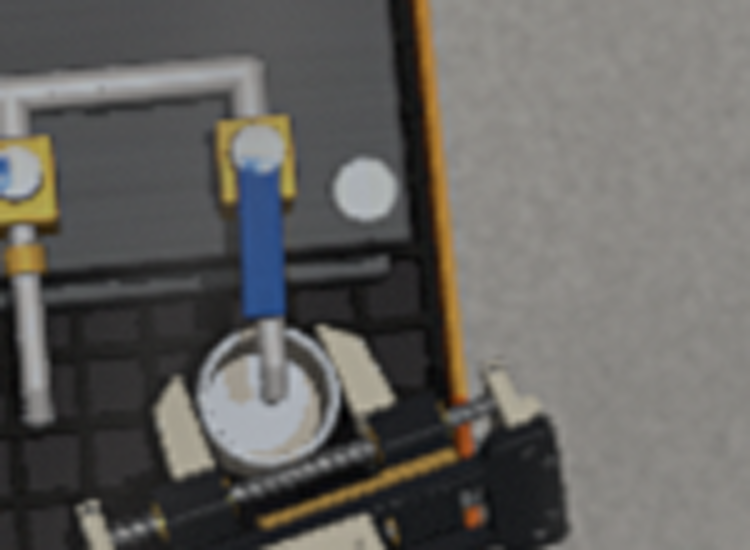

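Run:
```python
from h import *
f=lambda x,y,z:atz('top',290+x/5,140+y/5,z)
print('mouth',f(269,400,.1335),'elbow low edge',f(274,404,.19),'tip pred pix',(proj('top',np.array([.6055,-.0587,.175]))-[290,140])*5,(proj('top',np.array([.6005,-.0592,.195]))-[290,140])*5)
p,d=load('top'); s=robot.observe(); print(s['position'])
p,d=snap('scene'); save(p,'pics/s3.png',(230,190,350,280),6)
```

```text
mouth [ 0.60533924 -0.05885434  0.1335    ] elbow low edge [ 0.59839581 -0.05827252  0.19      ] tip pred pix [273.45401473 389.26104979] [277.1245096  397.22341967]
[ 0.60666461 -0.05927171  0.10533492]
```

View pics/s3.png

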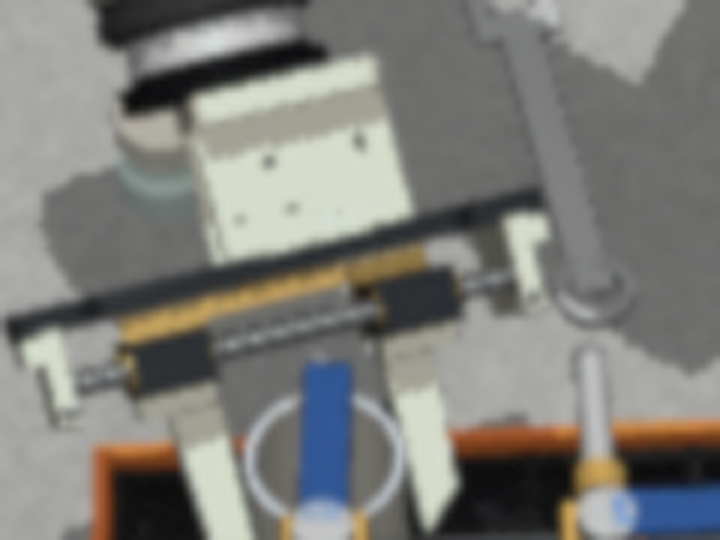

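Request:
play_rows([
  {"translation": [0.004,-0.006,0],"delta_rot": [0,0,0]},
  {"translation": [0.008,-0.012,0],"delta_rot": [0,0,0]},
  {"translation": [0.012,-0.017,0],"delta_rot": [0,0,0]},
  {"translation": [0.015,-0.021,0],"delta_rot": [0,0,0]},
  {"translation": [0.0175,-0.025,0],"delta_rot": [0,0,0]},
  {"translation": [0.0195,-0.0277,0],"delta_rot": [0,0,0]},
  {"translation": [0.0205,-0.0292,0],"delta_rot": [0,0,0]},
  {"translation": [0.0205,-0.0292,0],"delta_rot": [0,0,0]},
])

```text
t: 6.97
position: [0.6061, -0.06, 0.0881]
tcp_rot: [1.569, 0.609, 0.347]
contact_force: [0.6, -0.8, 1.3]
width: 0.0553
```

Run:
```python
from h import *
s=robot.observe(); print(s['position'],s['tcp_rot'],s['width'],s['contact_force'])
```

```text
[ 0.6060975  -0.06001322  0.08812797] [1.56885676 0.60872733 0.34661092] 0.05528096380809462 [ 0.61457684 -0.81108578  1.2703472 ]
```

Request:
play_rows([
  {"translation": [0.0006,-0.0008,0],"delta_rot": [0,0,0]},
  {"translation": [0.0012,-0.0016,0],"delta_rot": [0,0,0]},
  {"translation": [0.0012,-0.0016,0],"delta_rot": [0,0,0]},
  {"translation": [0.0012,-0.0016,0],"delta_rot": [0,0,0]},
  {"translation": [0.0012,-0.0016,0],"delta_rot": [0,0,0]},
  {"translation": [0.0012,-0.0016,0],"delta_rot": [0,0,0]},
  {"translation": [0.0012,-0.0016,0],"delta_rot": [0,0,0]},
  {"translation": [0.0012,-0.0016,0],"delta_rot": [0,0,0]},
])

```text
t: 7.63
position: [0.6064, -0.0599, 0.0881]
tcp_rot: [1.568, 0.607, 0.346]
contact_force: [-5.2, -1.0, 7.9]
width: 0.0551
```

Request:
play_rows([
  {"translation": [0,0,0],"delta_rot": [0,0,0]},
  {"translation": [0,0,0],"delta_rot": [0,0,0]},
  {"translation": [0,0,0],"delta_rot": [0,0,0]},
  {"translation": [0,0,0],"delta_rot": [0,0,0]},
  {"translation": [0,0,0],"delta_rot": [0,0,0]},
  {"translation": [0,0,0],"delta_rot": [0,0,0]},
  {"translation": [0,0,0],"delta_rot": [0,0,0]},
  {"translation": [0,0,0],"delta_rot": [0,0,0]},
], jaw=-0.6)

```text
t: 8.3
position: [0.6058, -0.0598, 0.0867]
tcp_rot: [1.569, 0.61, 0.347]
contact_force: [0.8, 0.7, 0.1]
width: 0.0735
```

Run:
```python
from h import *
s=robot.observe(); print(s['position'],s['tcp_rot'],s['width'],s['contact_force'])
O1=orient(np.radians(20),np.radians(35),-1)
go(s['position']-.14*O1[:,0],O1,s)
p,d=snap('top'); save(p,'pics/t4.png',(290,140,440,250),5)
```

```text
[ 0.60580433 -0.05975469  0.08665702] [1.56931931 0.61007412 0.34721037] 0.07353805971574857 [0.832362   0.72356259 0.10068748]
trans [-2.8e-01  2.0e-04  4.0e-04] rot [ 0.001  0.003 -0.002]
```

View pics/t4.png

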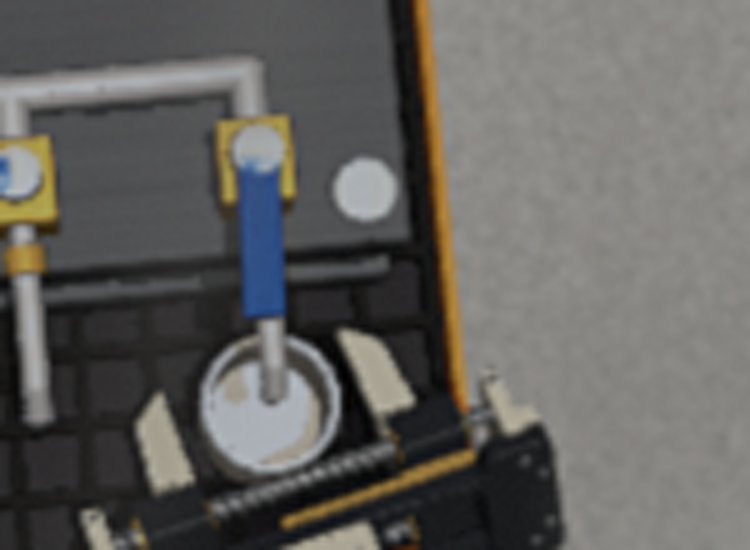

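Request:
play_rows([
  {"translation": [-0.02,0,0],"delta_rot": [0,0,0]},
  {"translation": [-0.06,0,0],"delta_rot": [0,0,0]},
  {"translation": [-0.1,0,0],"delta_rot": [0,0,0]},
  {"translation": [-0.15,0,0],"delta_rot": [0,0,0]},
  {"translation": [-0.2,0,0],"delta_rot": [0,0,0]},
  {"translation": [-0.24,0,0],"delta_rot": [0,0,0]},
  {"translation": [-0.28,0,0],"delta_rot": [0,0,0]},
  {"translation": [-0.28,0,0],"delta_rot": [0,0,0]},
])

```text
t: 9.02
position: [0.4963, -0.0997, 0.1686]
tcp_rot: [1.567, 0.609, 0.344]
contact_force: [-0.2, -1.4, 0.5]
width: 0.0735
```

Run:
```python
from kin import *
f=lambda x,y,z:atz('top',290+x/5,140+y/5,z)
print('mouth',f(270,406,.115))
p,d=snap('top'); save(p,'pics/t5.png',(290,140,440,250),5)
# rim ellipse fit on bright pixels? use depth
P=np.array([[u,v,*atd('top',u,v,d)] for v in range(200,240) for u in range(322,366) if d[v,u]>0])
m=(P[:,4]>.105)&(P[:,4]<.125); print(m.sum(),P[m][:,2:].mean(0),cv2.minEnclosingCircle(P[m][:,2:4].astype(np.float32)))
m=(P[:,4]>.165)&(P[:,4]<.215); print('pipe end',P[m][:,2:].min(0),P[m][:,2:].mean(0))
s=robot.observe(); q=s['joint_pos']; print(s['position'],s['contact_force'],q.round(2))
# knob: bar white end direction
phi=np.radians(142.5); c=[.4903,.375]
for name,a in(('now',phi),('goal',np.arctan2(.0491,.0055))):
  for add in(90,-90):
    z=np.array([np.cos(a+np.radians(add)),np.sin(a+np.radians(add)),0]); x=np.array([0,0,-1.]); M=np.c_[x,np.cross(z,x),z]
    for h in(.087,.15):
        r=ik(np.array([*c,h]),M,[q,[.6,.5,1.6,0,1.2,0]]); print(name,add,np.degrees(a),r and r[1].round(2))
```

```text
mouth [ 0.60469288 -0.06009422  0.115     ]
133 [ 0.60655748 -0.06153562  0.11443481] ((0.6070716977119446, -0.05995500460267067), 0.027994001284241676)
pipe end [ 0.60027822 -0.06277126  0.17699535] [ 0.61536287 -0.0572149   0.19640059]
[ 0.49726838 -0.09980208  0.16803159] [ 0.326655   -0.68872092  0.37679268] [-0.84  0.36  2.3   1.58  0.86 -0.97]
now 90 142.5 [ 0.53  0.66  1.45 -0.    1.03  2.75]
now 90 142.5 [ 0.53  0.59  1.39 -0.    1.16  2.75]
now -90 142.5 [ 0.53  0.66  1.45  0.    1.03 -0.39]
now -90 142.5 [ 0.53  0.59  1.39  0.    1.16 -0.39]
goal 90 83.60858271609551 [ 0.53  0.66  1.45 -0.    1.03 -2.5 ]
goal 90 83.60858271609551 [ 0.53  0.59  1.39 -0.    1.16 -2.5 ]
goal -90 83.60858271609551 [0.53 0.66 1.45 0.   1.03 0.64]
goal -90 83.60858271609551 [0.53 0.59 1.39 0.   1.16 0.64]
```

View pics/t5.png

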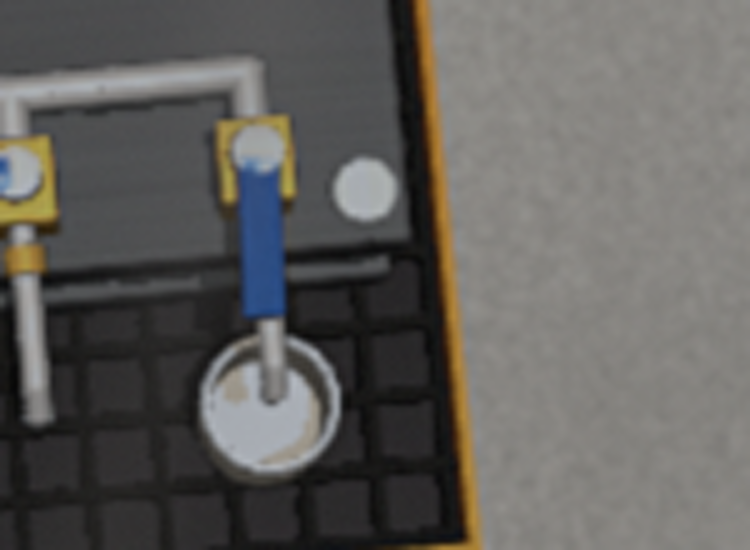

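```bash
cat >> h.py <<'E'
def down(a):
    z=np.array([np.cos(a-np.pi/2),np.sin(a-np.pi/2),0]); x=np.array([0,0,-1.]); return np.c_[x,np.cross(z,x),z]
E
python3 - <<'E'
from kin import *
from scipy.spatial.transform import Slerp
s=robot.observe(); A=R.from_euler('xyz',s['tcp_rot']); M=R.from_matrix(down(np.radians(142.5)))
sl=Slerp([0,1],R.concatenate([A,M])); q=s['joint_pos']; print(np.degrees((A.inv()*M).magnitude()))
for t,p in((.33,[.42,-.02,.26]),(.66,[.42,.18,.28]),(1,[.49,.375,.2])):
    r=ik(np.array(p),sl(t).as_matrix(),[q]); print(r and r[1].round(2)); q=r[1] if r else q
    go(p,sl(t).as_matrix(),s)
E
```

```text
129.59149780116894
[-0.75  0.02  2.12  0.83  1.1  -0.73]
trans [-0.1806  0.0992 -0.2019] rot [-1.225  0.641 -0.347]
[ 0.01  0.05  1.86  0.39  1.07 -0.4 ]
trans [-0.0931  0.2106 -0.5781] rot [-2.45   1.281 -0.694]
[ 0.53  0.55  1.32  0.    1.27 -0.39]
trans [ 0.2143  0.2313 -0.8981] rot [-3.713  1.941 -1.052]
```

Request:
play_rows([
  {"translation": [-0.05,0.01,0],"delta_rot": [-0.1,0.05,-0.03]},
  {"translation": [-0.1,0.03,-0.03],"delta_rot": [-0.25,0.13,-0.07]},
  {"translation": [-0.14,0.05,-0.08],"delta_rot": [-0.42,0.22,-0.12]},
  {"translation": [-0.16,0.07,-0.13],"delta_rot": [-0.6,0.31,-0.17]},
  {"translation": [-0.175,0.09,-0.18],"delta_rot": [-0.78,0.41,-0.22]},
  {"translation": [-0.18,0.1,-0.2],"delta_rot": [-0.9,0.47,-0.25]},
  {"translation": [-0.18,0.1,-0.2],"delta_rot": [-1,0.523,-0.283]},
  {"translation": [-0.18,0.1,-0.2],"delta_rot": [-1,0.523,-0.283]},
], jaw=-0.3)

```text
t: 9.73
position: [0.4222, -0.0196, 0.2602]
tcp_rot: [1.246, 0.8, 0.668]
contact_force: [-0.1, -0.4, 0.5]
width: 0.0599
```

```bash
cat > nx.py <<'E'
from kin import *
import sys
from scipy.spatial.transform import Slerp
p=eval(sys.argv[1]); t=float(sys.argv[2])
s=robot.observe(); A=R.from_euler('xyz',s['tcp_rot']); M=R.from_matrix(down(np.radians(142.5)))
print(s['position'],s['joint_pos'].round(2),np.degrees((A.inv()*M).magnitude()))
go(p,Slerp([0,1],R.concatenate([A,M]))(t).as_matrix(),s)
E
python3 nx.py [.42,.16,.28] .33
```

```text
[ 0.4221915  -0.01955111  0.26020915] [-0.78  0.    2.17  0.91  1.07 -0.7 ] 94.34624076523983
trans [ 0.1242  0.2658 -0.2108] rot [-0.891  0.467 -0.254]
```

Request:
play_rows([
  {"translation": [0.015,0.04,-0.03],"delta_rot": [-0.13,0.07,-0.04]},
  {"translation": [0.03,0.08,-0.06],"delta_rot": [-0.26,0.14,-0.08]},
  {"translation": [0.05,0.12,-0.09],"delta_rot": [-0.39,0.21,-0.11]},
  {"translation": [0.07,0.16,-0.12],"delta_rot": [-0.52,0.28,-0.15]},
  {"translation": [0.09,0.2,-0.15],"delta_rot": [-0.65,0.35,-0.19]},
  {"translation": [0.11,0.235,-0.185],"delta_rot": [-0.78,0.41,-0.22]},
  {"translation": [0.124,0.266,-0.211],"delta_rot": [-0.891,0.467,-0.254]},
  {"translation": [0.124,0.266,-0.211],"delta_rot": [-0.891,0.467,-0.254]},
])

```text
t: 10.4
position: [0.4195, 0.1632, 0.2798]
tcp_rot: [0.993, 1.025, 0.939]
contact_force: [-0.5, -0.1, 0.5]
width: 0.0594
```

```bash
python3 nx.py [.46,.29,.25] .5
```

```text
[0.41949746 0.16322585 0.27981946] [-0.12 -0.02  2.    0.58  0.96 -0.36] 63.187046748500364
trans [0.182  0.2009 0.0302] rot [-0.903  0.473 -0.264]
```

Request:
play_rows([
  {"translation": [0.03,0.03,0.005],"delta_rot": [-0.14,0.07,-0.04]},
  {"translation": [0.06,0.06,0.01],"delta_rot": [-0.28,0.15,-0.08]},
  {"translation": [0.09,0.09,0.015],"delta_rot": [-0.42,0.22,-0.12]},
  {"translation": [0.12,0.13,0.02],"delta_rot": [-0.56,0.29,-0.16]},
  {"translation": [0.15,0.165,0.025],"delta_rot": [-0.7,0.37,-0.2]},
  {"translation": [0.182,0.2,0.03],"delta_rot": [-0.84,0.44,-0.245]},
  {"translation": [0.182,0.2,0.03],"delta_rot": [-0.903,0.473,-0.264]},
  {"translation": [0.182,0.2,0.03],"delta_rot": [-0.903,0.473,-0.264]},
])

```text
t: 11.07
position: [0.461, 0.2863, 0.2478]
tcp_rot: [0.753, 1.292, 1.189]
contact_force: [-0.1, -0.0, -0.6]
width: 0.0596
```

```bash
python3 nx.py [.49,.375,.18] 1
```

```text
[0.46100581 0.28631238 0.24778371] [ 0.29  0.27  1.66  0.25  1.05 -0.25] 31.764034430929176
trans [0.1815 0.106  0.095 ] rot [-0.912  0.468 -0.263]
```

Request:
play_rows([
  {"translation": [0.03,0.02,0.016],"delta_rot": [-0.14,0.07,-0.04]},
  {"translation": [0.06,0.035,0.032],"delta_rot": [-0.28,0.15,-0.08]},
  {"translation": [0.09,0.05,0.048],"delta_rot": [-0.42,0.22,-0.12]},
  {"translation": [0.12,0.07,0.064],"delta_rot": [-0.56,0.29,-0.16]},
  {"translation": [0.15,0.088,0.08],"delta_rot": [-0.7,0.37,-0.2]},
  {"translation": [0.1815,0.106,0.095],"delta_rot": [-0.84,0.44,-0.245]},
  {"translation": [0.1815,0.106,0.095],"delta_rot": [-0.912,0.468,-0.263]},
  {"translation": [0.1815,0.106,0.095],"delta_rot": [-0.912,0.468,-0.263]},
])

```text
t: 11.73
position: [0.49, 0.3736, 0.1804]
tcp_rot: [-2.471, 1.57, -1.557]
contact_force: [-0.4, -0.0, 0.2]
width: 0.0595
```

```bash
python3 nx.py [.4903,.375,.088] 1
```

```text
[0.49002855 0.37355389 0.1803837 ] [ 0.53  0.56  1.35 -0.    1.23 -0.39] 0.12632629525200764
trans [0.1848 0.0014 0.0027] rot [-0.004 -0.001  0.001]
```

Request:
play_rows([
  {"translation": [0.04,0.0014,0.002],"delta_rot": [-0.004,0,0]},
  {"translation": [0.08,0.0014,0.0027],"delta_rot": [-0.004,0,0]},
  {"translation": [0.12,0.0014,0.0027],"delta_rot": [-0.004,0,0]},
  {"translation": [0.15,0.0014,0.0027],"delta_rot": [-0.004,0,0]},
  {"translation": [0.175,0.0014,0.0027],"delta_rot": [-0.004,0,0]},
  {"translation": [0.1848,0.0014,0.0027],"delta_rot": [-0.004,0,0]},
  {"translation": [0.1848,0.0014,0.0027],"delta_rot": [-0.004,0,0]},
  {"translation": [0.1848,0.0014,0.0027],"delta_rot": [-0.004,0,0]},
])

```text
t: 12.4
position: [0.4916, 0.3749, 0.0906]
tcp_rot: [-0.559, 1.566, 0.355]
contact_force: [0.3, -0.2, 0.5]
width: 0.0597
```

Request:
play_rows([
  {"translation": [0,0,0],"delta_rot": [0,0,0]},
  {"translation": [0,0,0],"delta_rot": [0,0,0]},
  {"translation": [0,0,0],"delta_rot": [0,0,0]},
  {"translation": [0,0,0],"delta_rot": [0,0,0]},
  {"translation": [0,0,0],"delta_rot": [0,0,0]},
  {"translation": [0,0,0],"delta_rot": [0,0,0]},
  {"translation": [0,0,0],"delta_rot": [0,0,0]},
  {"translation": [0,0,0],"delta_rot": [0,0,0]},
], jaw=1, newtons=15)

```text
t: 13.07
position: [0.4908, 0.3754, 0.0895]
tcp_rot: [-1.117, 1.568, -0.2]
contact_force: [-0.8, -0.7, -0.9]
width: 0.014
```

Run:
```python
from h import *
s=robot.observe(); print(s['position'],s['width'],s['contact_force'],s['moment'],s['joint_pos'].round(2))
go(s['position'],down(np.radians(83.5)),s)
```

```text
[0.49083081 0.37542756 0.0895287 ] 0.01396697345492023 [-0.76641582 -0.70203084 -0.85674876] [ 0.00300797 -0.01307785  0.01196038] [ 0.53  0.66  1.45 -0.    1.03 -0.39]
trans [0. 0. 0.] rot [1.966 0.004 0.003]
```

Request:
play_rows([
  {"translation": [0,0,0],"delta_rot": [0.15,0,0]},
  {"translation": [0,0,0],"delta_rot": [0.3,0,0]},
  {"translation": [0,0,0],"delta_rot": [0.45,0,0]},
  {"translation": [0,0,0],"delta_rot": [0.6,0,0]},
  {"translation": [0,0,0],"delta_rot": [0.75,0,0]},
  {"translation": [0,0,0],"delta_rot": [0.9,0,0]},
  {"translation": [0,0,0],"delta_rot": [0.98,0,0]},
  {"translation": [0,0,0],"delta_rot": [0.98,0,0]},
])

```text
t: 13.73
position: [0.4903, 0.375, 0.0895]
tcp_rot: [-1.225, 1.569, -0.824]
contact_force: [-3.8, -2.4, 5.1]
width: 0.014
```

Request:
play_rows([
  {"translation": [0,0,0],"delta_rot": [0.15,0,0]},
  {"translation": [0,0,0],"delta_rot": [0.3,0,0]},
  {"translation": [0,0,0],"delta_rot": [0.45,0,0]},
  {"translation": [0,0,0],"delta_rot": [0.6,0,0]},
  {"translation": [0,0,0],"delta_rot": [0.75,0,0]},
  {"translation": [0,0,0],"delta_rot": [0.9,0,0]},
  {"translation": [0,0,0],"delta_rot": [0.985,0,0]},
  {"translation": [0,0,0],"delta_rot": [0.985,0,0]},
])

```text
t: 14.4
position: [0.4896, 0.3749, 0.0895]
tcp_rot: [-1.597, 1.569, -1.711]
contact_force: [-6.8, -4.7, 5.7]
width: 0.014
```

Run:
```python
from h import *
s=robot.observe(); print(s['position'],s['width'],s['contact_force'],s['moment'],s['joint_pos'].round(3))
go(s['position'],down(np.radians(83.5)),s)
```

```text
[0.48955631 0.37489598 0.08948008] 0.014043212130606959 [-6.75085266 -4.65695738  5.71677756] [-0.86501701  0.93523946 -0.01177314] [ 0.53   0.659  1.449 -0.002  1.034  0.645]
trans [0. 0. 0.] rot [-0.001 -0.     0.004]
```

Aligned with the mark's measured direction. Now open, rise and check.

Request:
play_rows([
  {"translation": [0,0,0],"delta_rot": [0,0,0]},
  {"translation": [0,0,0],"delta_rot": [0,0,0]},
  {"translation": [0,0,0],"delta_rot": [0,0,0]},
  {"translation": [0,0,0],"delta_rot": [0,0,0]},
  {"translation": [0,0,0],"delta_rot": [0,0,0]},
  {"translation": [0,0,0],"delta_rot": [0,0,0]},
  {"translation": [0,0,0],"delta_rot": [0,0,0]},
  {"translation": [0,0,0],"delta_rot": [0,0,0]},
], jaw=-0.3)

```text
t: 15.07
position: [0.4912, 0.3758, 0.0895]
tcp_rot: [0.247, 1.567, 0.134]
contact_force: [0.1, -0.4, -0.3]
width: 0.0587
```

Request:
play_rows([
  {"translation": [-0.02,0,0],"delta_rot": [0,0,0]},
  {"translation": [-0.06,0,0],"delta_rot": [0,0,0]},
  {"translation": [-0.12,0,0],"delta_rot": [0,0,0]},
  {"translation": [-0.18,0,0],"delta_rot": [0,0,0]},
  {"translation": [-0.24,0,0],"delta_rot": [0,0,0]},
  {"translation": [-0.3,0,0],"delta_rot": [0,0,0]},
  {"translation": [-0.34,0,0],"delta_rot": [0,0,0]},
  {"translation": [-0.34,0,0],"delta_rot": [0,0,0]},
])

```text
t: 15.73
position: [0.4922, 0.3766, 0.266]
tcp_rot: [0.546, 1.557, 0.433]
contact_force: [0.2, 0.1, 1.2]
width: 0.0598
```

Request:
play_rows([
  {"translation": [0,0.03,0.06],"delta_rot": [0,0,0]},
  {"translation": [0,0.06,0.12],"delta_rot": [0,0,0]},
  {"translation": [0,0.08,0.18],"delta_rot": [0,0,0]},
  {"translation": [0,0.1,0.24],"delta_rot": [0,0,0]},
  {"translation": [0,0.1,0.3],"delta_rot": [0,0,0]},
  {"translation": [0,0.1,0.36],"delta_rot": [0,0,0]},
  {"translation": [0,0.1,0.36],"delta_rot": [0,0,0]},
  {"translation": [0,0.1,0.36],"delta_rot": [0,0,0]},
])

```text
t: 16.4
position: [0.6762, 0.404, 0.2566]
tcp_rot: [-1.617, 1.569, -1.732]
contact_force: [0.5, 0.0, 0.0]
width: 0.0596
```

Run:
```python
from h import *
s=robot.observe(); print(s['position'],s['tcp_rot'],s['joint_pos'].round(2))
p,d=snap('top'); save(p,'pics/t6.png')
q,_=snap('scene'); save(q,'pics/s6.png',(440,210,520,290),6)
```

```text
[0.67621084 0.4040344  0.25659069] [-1.61667104  1.56948592 -1.73158408] [ 0.44  0.92  0.46 -0.    1.76  0.56]
```

View pics/t6.png

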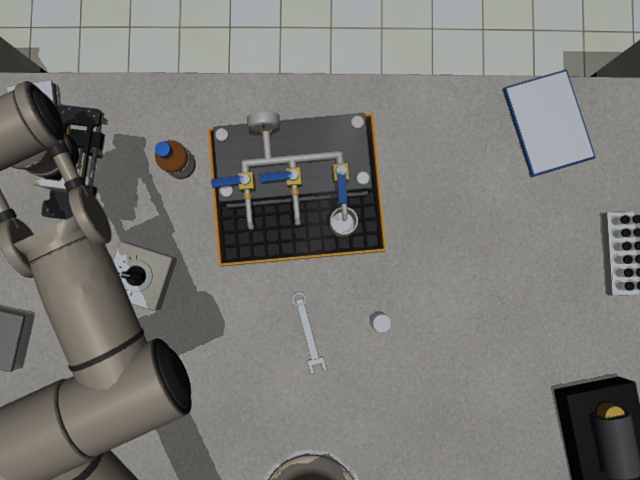

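The picture shows the beaker under the open spout at (343,221) and the bystanders where they were. The arm hides part of the knob, because I moved it to +x by mistake. It's still clear of the bottle, so I'll bring it back.

Request:
play_rows([
  {"translation": [0,0,-0.07],"delta_rot": [0,0,0]},
  {"translation": [0,0,-0.14],"delta_rot": [0,0,0]},
  {"translation": [0,0,-0.21],"delta_rot": [0,0,0]},
  {"translation": [0,0,-0.28],"delta_rot": [0,0,0]},
  {"translation": [0,-0.06,-0.35],"delta_rot": [0,0,0]},
  {"translation": [0,-0.12,-0.42],"delta_rot": [0,0,0]},
  {"translation": [0,-0.18,-0.48],"delta_rot": [0,0,0]},
  {"translation": [0,-0.24,-0.54],"delta_rot": [0,0,0]},
])

```text
t: 17.17
position: [0.3972, 0.3216, 0.2603]
tcp_rot: [0.42, 1.566, 0.31]
contact_force: [0.6, -0.8, -0.5]
width: 0.0594
```

Request:
play_rows([
  {"translation": [0,-0.06,0],"delta_rot": [0,0,0]},
  {"translation": [0,-0.12,0],"delta_rot": [0,0,0]},
  {"translation": [0,-0.18,0],"delta_rot": [0,0,0]},
  {"translation": [0,-0.24,0],"delta_rot": [0,0,0]},
  {"translation": [0,-0.26,0],"delta_rot": [0,0,0]},
  {"translation": [0,-0.26,0],"delta_rot": [0,0,0]},
  {"translation": [0,-0.26,0],"delta_rot": [0,0,0]},
  {"translation": [0,-0.26,0],"delta_rot": [0,0,0]},
])

```text
t: 17.83
position: [0.3864, 0.1944, 0.2596]
tcp_rot: [0.396, 1.566, 0.283]
contact_force: [0.5, 0.1, 0.5]
width: 0.0592
```

Run:
```python
from h import *
s=robot.observe(); print(s['position'],s['joint_pos'].round(2))
p,d=snap('top'); save(np.vstack([p[235:315,95:195],p[160:260,290:390]]),'pics/t7.png',None,3.3)
P=np.array([atd('top',u,v,d) for v in range(262,290) for u in range(120,152) if d[v,u]>0])
m=(P[:,2]>.082)&(P[:,2]<.1); q=P[m][:,:2]; u,sv,vt=np.linalg.svd(q-q.mean(0),full_matrices=False); print('bar',m.sum(),q.mean(0),sv,np.degrees(np.arctan2(vt[0][1],vt[0][0])))
```

```text
[0.38635183 0.19444816 0.25963473] [ 0.29  0.16  1.74 -0.    1.24  0.4 ]
bar 147 [0.49049374 0.3753352 ] [0.15263097 0.04913638] -96.81060717488396
```

View pics/t7.png

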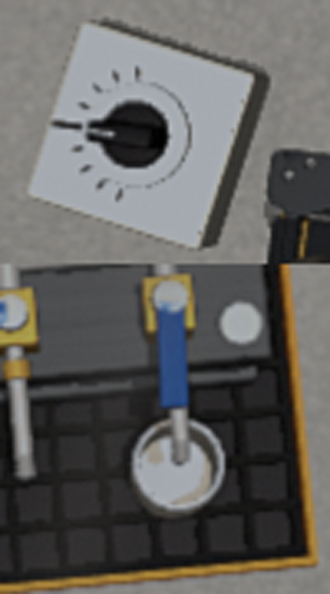

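```bash
python3 -c "
from rig import robot; print(robot.hand_in())"
```

```text
the job is handed in; nothing more can be done
None
```

The beaker is standing upright on the grating under the open outlet's spout, and the valve knob points at the long mark. I handed the job in at about 18 s. I have no verdict, only my own checks.

- **Beaker:** The open outlet is the right-hand one, with its lever in line with the pipe. I gripped the beaker from the front with the tool tilted 35° below horizontal, and it looked upright in every picture. Once it was down, its mouth measured about (0.605, -0.060) and the spout (0.6055, -0.0587), so about 1.5 mm apart. A second measurement, from depth, put the mouth centre at x 0.607, 2 mm from the first. The two agree within the camera's accuracy.
- **Knob:** I turned it only after releasing the beaker, about 59° clockwise. Depth puts the bar at 83.2°, against 83.5° for the long mark.
- **Levers and bystanders:** In the last full top picture the levers, bottle, jar and spanner look where they were. I compared these by eye only.
- **Slip:** After the knob I moved the arm toward +x instead of away. It passed above the bottle's height, touched nothing, and I moved it back.

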